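Lock the lathe spindle with the bayonet index pin

TASK

I want to unscrew the chuck, so lock the lathe spindle for me: draw the red T-handled index pin up out of its wooden stand, line its two lugs up with the slots of the brass bush on top of the headstock, push it down against the spring, turn it a quarter turn clockwise (seen from above) and ease off so that the spring lifts the lugs home into their notches. Finish with the pin seated and your gripper still holding its handle, do not let go; leave the tops, the compass, the spindle gauge and the saucer as they are.

Things in the scene. Friction and masses are not known exactly. Their poses are not given: they have to be found in the camera images.
- pin: Loose steel index pin, 103 mm long, 160 g; stands in the wooden stand at the start. Origin at its nose tip, z up along it. Round-ended nose 7 mm thick up to z 45 mm; flat shoulder there; stem 14 mm thick to z 66; neck 10 mm thick above; red T-bar on top, centred at z 96, 60 mm along x, 13 mm in y, 14 mm high. The lugs are parallel to the bar. A half turn about z changes nothing.
- pin_lugs (a point): Centre of the 6 mm thick cross pin through the stem, 48 mm above the nose tip, along the pin's x: its ends are the two lugs, 30 mm tip to tip. Axes as pin.
- pin_lug_tip (a point): End of the lug on the pin's +x side, 15 mm from the pin's axis. Axes as pin.
- pin_grip (a point): Centre of the red T-bar, 48 mm above the lugs, the place to grip: close the fingers across its 13 mm width (along the pin's y). Axes as pin.
- stand: Fixed wooden block, 55 mm in x, 100 mm in y, 80 mm high; origin centre of underside. The pin's nose stands in a hole 9.5 mm wide, 55 mm deep; its lugs rest on the top face, so the T-bar's centre is 131 mm above the counter and the nose reaches 45 mm down. Two short pegs in the other half stick up at most 16 mm.
- stand_hole (a point): Centre of the mouth of the pin's hole, on the stand's top face, 25 mm from the middle of the block along its y.
- lathe: Fixed small green wood lathe: chuck with a black top in its jaws, tool rest, tailstock. Origin on the counter under the headstock's centre; front faces its -x, the bed runs 360 mm to its -y. Headstock 80 mm in x, 100 mm in y, 150 mm high; belt cover 140 mm high adds 28 mm at its +y end; chuck and top stay below 137 mm.
- bush (a point): Centre of the mouth of the brass bayonet bush on the headstock, 175 mm above the counter; axes as lathe, z up. Bush 46 mm across, 25 mm proud of the headstock. Mouth: hole about 16 mm wide for the 14 mm stem, with two lug slots along +x and -x, 10.5 mm wide, reaching 16 mm from the axis. The roof beside the slots is 10 mm thick; notches are cut up into its underside along +y and -y.
- bush_gallery (a point): Point on the bush's axis 15 mm under the mouth: bring the lug centre here to turn it. The gallery under the roof reaches from 10 to 20 mm under the mouth, so the lug centre may be 13.5 to 17 mm under it. Lugs turn clockwise only (seen from above): stops block anticlockwise turns and anything past about 96 degrees. Axes as lathe.
- bush_seat (a point): Point on the bush's axis 9.5 mm under the mouth: the lug centre when seated. The lugs then lie along the bush's y, up in notches 3.5 mm deep and 9.6 mm wide that take them within about 8 degrees of a right angle from the slots; the T-bar also lies along y, towards the two white dots on the rim, its centre 38.5 mm above the mouth. Axes as lathe.
- bush_spring (a joint): Travel of the steel spring sleeve in the bush, 0 (at rest, its top 2 mm under the mouth) to 0.020 m. The pin's nose passes its 9.5 mm square hole; the pin's shoulder pushes it down. It pushes back with 4 N at first touch and 0.45 N more per mm: about 11 N with the lugs in the gallery (16 mm), 9 N seated (10.5 mm), which keeps the lugs up in the notches.
- top_a: Black wooden top with gold bands, 48 mm across, 70 mm high, loose, standing crown down on the counter; not to be touched. Origin centre of underside.
- top_b: A second top, the same as top_a; not to be touched.
- compass: Brass drawing compass lying flat, about 135 mm long in y, 65 mm wide, 14 mm high, loose; not to be touched. Origin near the middle of its underside.
- gauge: Steel double-ended spindle (plug) gauge lying flat, 135 mm long in y, 14 mm thick, loose; not to be touched. Origin centre of underside.
- saucer: Glazed clay saucer, 96 mm across, 20 mm high, loose; not to be touched. Origin centre of underside. It may stand at either side of the robot, the stand at the other.
Not all that is in view belongs to the job. Of the things that look like the stand, the largest one is meant. What is shaped like the pin but purple is not meant.

How it is judged:
On the way, in this order (a step that is already met when the one before it is completed fails the run):
1. the pin is held in the fingers, drawn clear of its stand (z of pin in the frame of stand above 0.085 m and contact force between the fingers and pin above 2 N), for 0.2 s.
2. with its lugs in line with the slots, the pin is pushed down against the spring until the lugs are below the roof of the bush (z of pin_lugs in the frame of bush below -0.0125 m and horizontal distance between pin_lugs and bush below 0.004 m and value of joint bush_spring above 0.011 m and angle between the x axis of pin and the x axis of bush, either way round below 0.4 rad), for 0.05 s.
At the end, for the whole second after the job is handed in: Lugs up in the notches: lug centre 7.5 to 12.2 mm under the mouth (spring in over 7 mm), within 3 mm of the axis, T-bar within 15 degrees of the bush's y, pin still and upright within 5.7 degrees, fingers gripping it (over 3 N, TCP within 35 mm of the bar's centre) (z of pin_lugs in the frame of bush between -0.0122 and -0.0075 m and horizontal distance between pin_lugs and bush below 0.003 m and angle between the x axis of pin and the y axis of bush, either way round below 0.26 rad and angle between pin's own z axis and vertical below 0.1 rad and value of joint bush_spring above 0.007 m and contact force between the fingers and pin above 3 N and distance between the grasp point and pin_grip below 0.035 m and linear speed of pin below 0.02 m/s); the arm keeps its last pose, push and grip.
It fails at once if a top, the compass, the gauge or the saucer is pushed more than 20 mm (distance of any of top_a, top_b, compass, gauge, saucer from where it was at the start of the episode above 0.02 m).
It fails at once if inside the bush the pin is forced anticlockwise (distance between pin_lugs and bush_gallery below 0.01 m and ((x of pin_lug_tip in the frame of bush above 0.005 m and y of pin_lug_tip in the frame of bush above 0.007 m) or (x of pin_lug_tip in the frame of bush below -0.005 m and y of pin_lug_tip in the frame of bush below -0.007 m))).
It also fails if it takes over 48 s, if anything falls off the work surface, if the arm or the gripper's body presses on something with over 40 N, if the wrist force passes 120 N, or if a joint passes its speed limit or range.

ROBOT

A 6-joint arm with a two-finger parallel gripper is mounted at the origin on the work surface. World frame = base frame: x ahead of the robot, y to its left, z up, the work surface at z = 0. Lengths are in m, angles in rad, forces in N, time in s.
With the tool pointing down it reaches from about 0.35 to 0.725 m from the base axis. Payload 6 kg.
Tool frame: the origin (TCP) lies between the finger pads, 19 mm behind the fingertips; this is the grasp point; z points along the fingers, y is the line along which they close (so a half turn about z gives the same grasp; the last joint's range is limited). The gripper opens to 85 mm and grips with 20 to 120 N. Pads are 22 mm wide; open, the fingers measure 114 mm over their backs; the gripper's body (76 mm by 85 mm) begins 54 mm behind the grasp point. The pads swing forward as they close: fully open they stand 13 mm farther back than shut.
Start: joints at [1.486, 0.04, 0.085, 0, -1.615, -0.334], TCP at [0.244, 0.548, 0.25] pointing down, gripper open.
Joint ranges: [-2.56, 2.56], [-1.29, 2.01], [-1.08, 1.49], [-3.29, 1.98], [-2.81, -0.18], [-2.99, 2.99]. Speed limits (rad/s): [2.57, 2.57, 3.01, 3.14, 3.14, 3.14].

INTERFACE

Orientations are given as a 3x3 rotation matrix whose columns are the frame's x, y, z axes.
In Python, from rig import ctrl gives the robot as it stands.
- The arm moves only by the tool send_rows, never from a script. Its argument "deltas" is a list that holds one entry, the list of rows, each a list of 5 numbers: the opening, from 0 (shut) to 1 (fully open), then the shift along the tool's x, y, z in m, then the turn about the tool's z in degrees. In form: [[[claw, dx, dy, dz, twist], ...]]. A call has 1 to 10 rows; each row is the pose to reach, as a shift and turn from the pose commanded when the call began, along the tool's axes at that moment; what a row does not reach only later rows make up. A row lasts 1/12 s, in which the tool goes at most 41.7 mm and 7.16 degrees, less where a joint would pass 70% of its speed; a pose out of reach is approached as far as the arm can. A call with a gripper value outside its range is refused whole. The fingers move at their own pace and stop on an object; the grip force is fixed at half the most. Time passes only in rows, so rows that repeat a pose let the fingers close. It gives the time, the measured TCP pose, the force, the opening and the grip force at its end, in the units of the state.
- ctrl.get_obs(): the state, without advancing time (a new reading comes with each control period).
- ctrl.capture(name): name is "side" or "top"; returns (picture, depth): 420x560x3 uint8, red, green, blue; 420x560 float32, m along the optical axis (not along the pixel's ray), 0 where there is no reading.
- ctrl.camera_model(name): a dict with "fx", "fy", "cx", "cy" (pixels), "k1" (the pictures are not rectified: a ray, as slopes to the right and down, at radius r is drawn at 1 + k1 r^2 times it, then the intrinsics apply), "origin" and "rotation" of the camera in the world. Camera axes: x right, y down, z forward; pixel columns grow to the right and rows downward; lengths in m; the calibration is good to about 2 mm. A picture is of the moment at which its call begins. camera_model takes no time and is no camera call.
- ctrl.job_done(): hands the job in; it is judged then, once.
The state is a dict: "time": time; "joints": joint angles; "qd": joint speeds; "effort": joint torques, N m; "tool_pos": TCP position; "eef_rot": TCP orientation; "wrist_force": force on the tool from outside, world axes, zero at the start; "ft_torque": the same for the moment, N m; "opening": finger opening in m; "finger_force": force on a finger pad.
Only numpy, scipy, OpenCV 4.12 (cv2) and the standard library are available. Lean on these libraries where they do the work, as an engineer would, in place of code of your own. Each camera call takes 0.05 s, during which the arm holds its last target. There are 200 camera calls.

## Working session

There is one attempt and no reset: what is moved stays moved. The work goes in short steps, Python scripts to look and compute and a tool call to move; the robot and the scene stay as the last step left them, time stands still between calls to the robot, and variables do not carry over. Pictures are saved under pics/ and viewed, at most 10 in all, crops included, and the job is handed in when it is done.

Besides the shell and the picture viewer there is one more tool, called after "Call:" in YAML: its name, and indented under it one key for each argument. send_rows: Moves the arm, as the interface text tells. Its arguments: {"type":"object","properties":{"deltas":{"type":"array","items":{"type":"array","items":{"type":"array","items":{"type":"number"}}}}},"required":["deltas"]}

```bash
mkdir -p pics; cat > h.py <<'E'
import numpy as np, cv2
from rig import ctrl
def cap(n):
    p,d=ctrl.capture(n); return p,d
def pts(n,d):
    m=ctrl.camera_model(n); K=np.array([[m['fx'],0,m['cx']],[0,m['fy'],m['cy']],[0,0,1.]])
    h,w=d.shape; u,v=np.meshgrid(np.arange(w),np.arange(h))
    q=cv2.undistortPoints(np.stack([u,v],-1).reshape(-1,1,2).astype(float),K,np.array([m['k1'],0,0,0,0.])).reshape(h,w,2)
    c=np.dstack([q*d[...,None],d]); W=c@np.array(m['rotation']).T+np.array(m['origin']); W[d==0]=np.nan
    return W
def save(n,p): cv2.imwrite('pics/'+n,p[...,::-1])
E
python3 - <<'E'
from h import *
for n in('top','side'):
    p,d=cap(n); save(n+'1.png',p); np.save(n+'d.npy',d);np.save(n+'p.npy',p); m=ctrl.camera_model(n); print(n,m['origin'],np.round(m['rotation'],2).tolist(),m['fx'],m['k1'])
o=ctrl.get_obs(); print(o)
E
```

```text
top [ 0.33370571 -0.05221489  1.25855764] [[0.02, -0.99, 0.14], [-1.0, -0.02, 0.01], [-0.0, -0.14, -0.99]] 471.58105135610504 -0.0015056872426175807
side [0.06989229 0.38841196 0.8029906 ] [[-0.69, -0.56, 0.46], [-0.72, 0.52, -0.46], [0.02, -0.65, -0.76]] 395.02263588808165 -0.10653535470532499
{'time': 0.1, 'joints': array([ 1.48572166e+00,  4.07670215e-02,  8.38930130e-02, -4.16237196e-04,
       -1.61548711e+00, -3.33714595e-01]), 'qd': array([ 0.00122458, -0.00253702,  0.00238506,  0.00139551,  0.00124048,
       -0.00117455]), 'effort': array([-5.65580354e-03, -3.69351375e+01,  3.48279977e+01,  6.95187941e+00,
       -4.63799734e-03, -8.39262526e-06]), 'tool_pos': array([0.24380498, 0.54794075, 0.24905876]), 'eef_rot': array([[ 9.13589423e-01, -4.06637514e-01, -5.47281491e-04],
       [-4.06637864e-01, -9.13588160e-01, -1.52380128e-03],
       [ 1.19644874e-04,  1.61467411e-03, -9.99998689e-01]]), 'wrist_force': array([-0.6180216 ,  0.05131907, -0.58789743]), 'ft_torque': array([0.00313406, 0.07314424, 0.03425465]), 'finger_force': 0.0, 'opening': 0.08523624956637409}
```

View pics/top1.png

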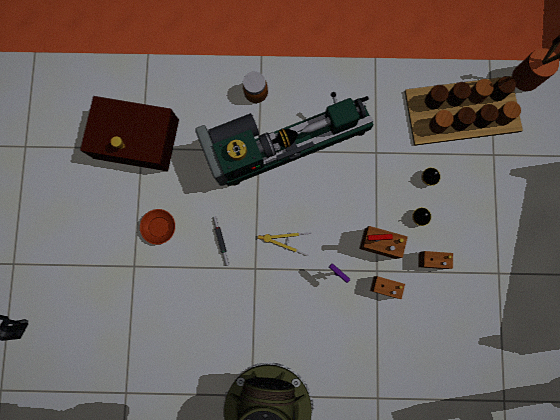

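View pics/side1.png

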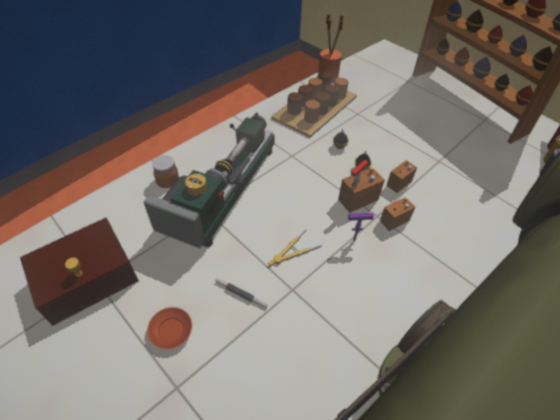

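Top view: red T-bar at (379,237) on the largest stand (385,242). Look-alikes are the purple pin (340,272) and the small stands (436,260) and (389,288). The bush is at (236,149). Next I'll measure the positions and make one close crop of both places.

```bash
python3 - <<'E'
from h import *
P={n:np.load(n+'p.npy') for n in('top','side')}
def rect(Q): 
    (c,s,a)=cv2.minAreaRect(Q[:,:2].astype(np.float32)*1000); return np.round(c,1),np.round(s,1),round(a,1)
for n in('top','side'):
    p=P[n]; W=pts(n,np.load(n+'d.npy')); h=cv2.cvtColor(p,cv2.COLOR_RGB2HSV)
    x,y,z=W[...,0],W[...,1],W[...,2]
    red=((h[...,0]<6)|(h[...,0]>174))&(h[...,1]>180)&(h[...,2]>90)&(z>.11)&(z<.16)&(x<.6)&(y<-.15)
    Q=W[red]; print(n,'red',len(Q),Q.mean(0),np.median(Q[:,2]),rect(Q))
    m=Q[:,:2].mean(0); e=np.linalg.svd(Q[:,:2]-m,full_matrices=0)[2][0]; print('dir',np.degrees(np.arctan2(e[1],e[0])))
    st=(z>.07)&(z<.09)&(np.hypot(x-m[0],y-m[1])<.09); print('stand',st.sum(),rect(W[st]))
    b=(z>.165)&(z<.185)&(x>.5)&(x<.75)&(y>-.1)&(y<.2); Q=W[b]
    print('bush',len(Q),Q.mean(0),np.median(Q[:,2]),rect(Q))
    c=np.nanmean(Q,0)
    hs=(z>.143)&(z<.156)&(np.hypot(x-c[0],y-c[1])<.09); print('head',hs.sum(),rect(W[hs]))
    ov=(z>.185)&(np.hypot(x-c[0],y-c[1])<.15); print('above',ov.sum())
p=P['top']; A=cv2.resize(p[120:178,206:266],(400,390),interpolation=cv2.INTER_CUBIC);B=cv2.resize(p[213:271,350:410],(400,390),interpolation=cv2.INTER_CUBIC)
save('crop1.png',np.hstack([A,B]))
E
```

```text
top red 114 [ 0.43355772 -0.26344259  0.13713975] 0.13726105026467283 (array([ 433.5, -263.7]), array([11.1, 58.1]), 4.7)
dir 94.65734436730456
stand 734 (array([ 427.4, -286.6]), array([100.7,  55.3]), 75.6)
bush 250 [0.63264821 0.0829522  0.17358807] 0.17385511037486745 (array([632.5,  82.7]), array([44.9, 43.1]), 1.3)
head 1066 (array([630.9,  91.2]), array([ 89.4, 123.4]), 17.1)
above 0
side red 0 [nan nan nan] nan (array([0., 0.]), array([0., 0.]), 0.0)<stdin>:9: RuntimeWarning: Mean of empty slice.
  ret = um.true_divide(
  return _methods._mean(a, axis=axis, dtype=dtype,
  ret = ret.dtype.type(ret / rcount)
<stdin>:10: RuntimeWarning: Mean of empty slice.
Traceback (most recent call last):
IndexError: index 0 is out of bounds for axis 0 with size 0
```

```bash
python3 - <<'E'
from h import *
P={n:np.load(n+'p.npy') for n in('top','side')}
def rect(Q): 
    (c,s,a)=cv2.minAreaRect(Q[:,:2].astype(np.float32)*1000); return np.round(c,1),np.round(s,1),round(a,1)
n='side'; p=P[n]; W=pts(n,np.load(n+'d.npy')); x,y,z=W[...,0],W[...,1],W[...,2]
r=p.astype(int)
Q=W[(z>.122)&(z<.16)&(np.hypot(x-.43,y+.26)<.06)]; print('bar',len(Q),rect(Q),np.percentile(Q[:,2],[5,50,95]))
b=(z>.165)&(z<.19)&(np.hypot(x-.632,y-.083)<.05); Q=W[b]; print('bush',len(Q),rect(Q),np.median(Q[:,2]))
hs=(z>.143)&(z<.158)&(np.hypot(x-.632,y-.083)<.1); print('head',hs.sum(),rect(W[hs]))
print(W[182,195],W[167,361])
# bush closeup orthorectified-ish crops
p=P['top']; A=cv2.resize(p[120:178,206:266],(400,390),interpolation=cv2.INTER_CUBIC);B=cv2.resize(p[213:271,350:410],(400,390),interpolation=cv2.INTER_CUBIC)
save('crop1.png',np.hstack([A,B]))
E
```

```text
bar 119 (array([ 431.3, -260.7]), array([13.5, 58.5]), 5.7) [0.12815225 0.13676843 0.13891724]
bush 265 (array([630.8,  84.1]), array([42. , 45.3]), 49.9) 0.17346723516567142
head 883 (array([633. ,  83.6]), array([ 82. , 103.3]), 22.6)
[0.63456318 0.08292017 0.16718258] [ 0.42771019 -0.26258143  0.13686198]
```

View pics/crop1.png

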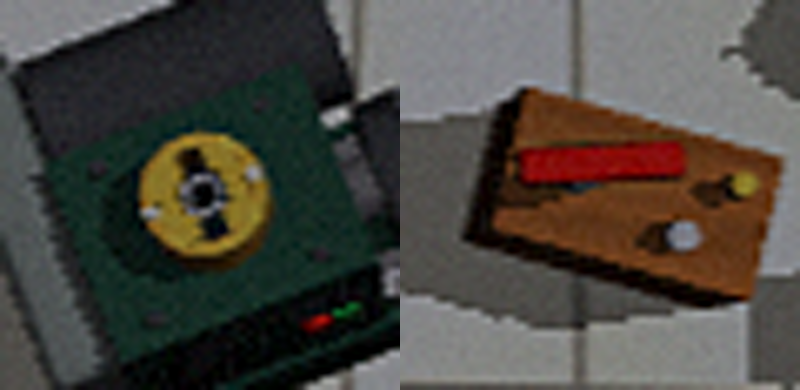

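Right crop: the red T-bar runs from (525,165) to (685,155) on the largest stand, so it is the right pin. Left crop: bush with slots at (190,160) and (215,225), and white dots at (150,213) and (253,172), which puts the lathe yaw at about 22.4°. Setting out now.

```bash
cat >> h.py <<'E'
def go(x,y,z,yaw,frm=None):
    """tool-frame deltas from the present pose to world x,y,z with tool x-axis at yaw deg"""
    o=ctrl.get_obs(); R=o['eef_rot']; p=o['tool_pos'] if frm is None else np.array(frm)
    d=R.T@(np.array([x,y,z])-p); cy=np.degrees(np.arctan2(R[1,0],R[0,0])); t=(cy-yaw+180)%360-180
    print('d',np.round(d,4),'twist',round(t,2),'yaw now',round(cy,2),'pos',np.round(o['tool_pos'],4),'F',np.round(o['wrist_force'],1),'ff',round(float(o['finger_force']),1),'op',round(float(o['opening']),4),'t',o['time'])
E
python3 -c "
from h import *
go(.45,.15,.25,-70)
go(.4325,-.2623,.25,-85)"
```

```text
d [ 0.3502  0.2797 -0.0004] twist 46.01 yaw now -23.99 pos [0.2438 0.5479 0.2491] F [-0.6  0.1 -0.6] ff 0.0 op 0.0852 t 0.1
d [5.019e-01 6.635e-01 2.000e-04] twist 61.01 yaw now -23.99 pos [0.2438 0.5479 0.2491] F [-0.6  0.1 -0.6] ff 0.0 op 0.0852 t 0.1
```

Call:
send_rows:
  deltas:
    - [[1, 0.035, 0.028, 0, 5], [1, 0.066, 0.053, 0, 10], [1, 0.097, 0.078, 0, 15], [1, 0.128, 0.103, 0, 20], [1, 0.16, 0.128, 0, 25], [1, 0.192, 0.153, 0, 30], [1, 0.224, 0.178, 0, 34], [1, 0.256, 0.203, 0, 38], [1, 0.288, 0.229, 0, 42], [1, 0.32, 0.255, 0, 46]]

```text
time: 0.93
tool_pos: [0.4329, 0.1831, 0.2499]
eef_rot: [[0.339, -0.941, -0.0], [-0.941, -0.339, 0.0], [-0.0, -0.0, -1.0]]
wrist_force: [1.6, 0.1, 0.1]
opening: 0.0855
finger_force: 0.0
```

```bash
python3 -c "
from h import *
go(.4325,-.2623,.20,-85)"
```

```text
d [0.4189 0.1515 0.0498] twist 14.84 yaw now -70.16 pos [0.4329 0.1831 0.2499] F [1.6 0.1 0.1] ff 0.0 op 0.0855 t 0.9333
```

Call:
send_rows:
  deltas:
    - [[1, 0.038, 0.014, 0, 2], [1, 0.075, 0.027, 0, 4], [1, 0.113, 0.041, 0, 6], [1, 0.151, 0.055, 0, 8], [1, 0.189, 0.068, 0, 10], [1, 0.226, 0.082, 0, 12], [1, 0.264, 0.095, 0, 14], [1, 0.302, 0.109, 0, 15], [1, 0.339, 0.123, 0.005, 15], [1, 0.377, 0.136, 0.01, 15]]

```text
time: 1.77
tool_pos: [0.4332, -0.2177, 0.2401]
eef_rot: [[0.087, -0.996, 0.001], [-0.996, -0.087, 0.0], [0.0, -0.001, -1.0]]
wrist_force: [1.8, 1.5, 0.3]
opening: 0.0853
finger_force: 0.0
```

Call:
send_rows:
  deltas:
    - [[1, 0.03, 0.005, 0.015, 0], [1, 0.042, 0.004, 0.02, 0], [1, 0.042, 0.004, 0.02, 0]]

```text
time: 2.02
tool_pos: [0.4322, -0.2599, 0.2172]
eef_rot: [[0.083, -0.997, -0.005], [-0.997, -0.083, 0.001], [-0.002, 0.004, -1.0]]
wrist_force: [0.1, 0.6, -0.3]
opening: 0.0852
finger_force: 0.0
```

```bash
python3 -c "
from h import *
go(.4325,-.2623,.131,-85)
p,d=cap('side');save('s2.png',cv2.resize(p[120:260,290:430],None,fx=4,fy=4))"
```

```text
d [ 0.0025 -0.0005  0.0862] twist -0.22 yaw now -85.22 pos [ 0.4322 -0.2599  0.2172] F [ 0.1  0.6 -0.3] ff 0.0 op 0.0852 t 2.0167
```

View pics/s2.png

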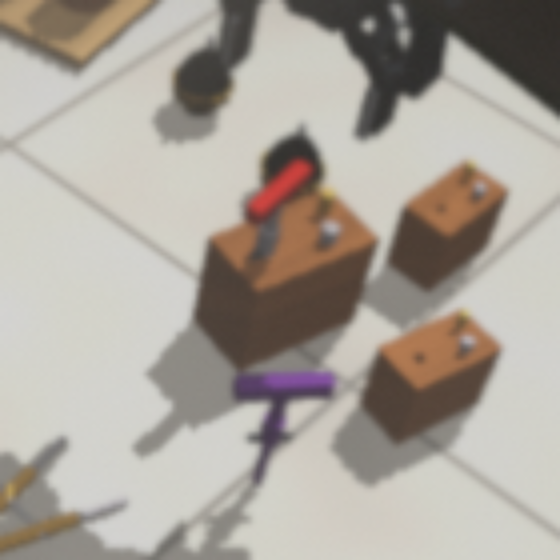

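The gripper is above the red bar at crop (280,190), with the fingers on either side and nothing in the way. Descending.

Call:
send_rows:
  deltas:
    - [[1, 0.0025, -0.0005, 0.03, 0], [1, 0.0025, -0.0005, 0.06, 0], [1, 0.0025, -0.0005, 0.08, 0], [1, 0.0025, -0.0005, 0.087, 0], [1, 0.0025, -0.0005, 0.087, 0], [0, 0.0025, -0.0005, 0.087, 0], [0, 0.0025, -0.0005, 0.087, 0], [0, 0.0025, -0.0005, 0.087, 0], [0, 0.0025, -0.0005, 0.087, 0], [0, 0.0025, -0.0005, 0.087, 0]]

```text
time: 2.9
tool_pos: [0.4345, -0.2604, 0.1339]
eef_rot: [[0.087, -0.996, 0.001], [-0.996, -0.087, -0.0], [0.0, -0.001, -1.0]]
wrist_force: [0.9, -0.2, -0.4]
opening: 0.0254
finger_force: 0.0
```

Call:
send_rows:
  deltas:
    - [[0, 0, 0, 0, 0], [0, 0, 0, 0, 0], [0, 0, 0, 0, 0], [0, 0, 0, 0, 0]]

```text
time: 3.23
tool_pos: [0.4343, -0.2605, 0.1336]
eef_rot: [[0.087, -0.996, 0.001], [-0.996, -0.087, -0.0], [0.001, -0.0, -1.0]]
wrist_force: [-2.0, 0.9, 3.7]
opening: 0.0119
finger_force: 59.5
```

Call:
send_rows:
  deltas:
    - [[0, 0, 0, -0.01, 0], [0, 0, 0, -0.03, 0], [0, 0, 0, -0.055, 0], [0, 0, 0, -0.08, 0], [0, 0, 0, -0.105, 0], [0, 0, 0, -0.13, 0], [0, 0, 0, -0.15, 0], [0, 0, 0, -0.17, 0], [0, 0, 0, -0.18, 0], [0, 0, 0, -0.18, 0]]

```text
time: 4.07
tool_pos: [0.4346, -0.2607, 0.3155]
eef_rot: [[0.087, -0.996, 0.003], [-0.996, -0.087, -0.001], [0.002, -0.003, -1.0]]
wrist_force: [-0.2, 0.3, -1.6]
opening: 0.0116
finger_force: 58.9
```

```bash
python3 -c "
from h import *
go(.6317,.0835,.315,22.4)"
```

```text
d [-0.3257 -0.2263  0.0008] twist -107.41 yaw now -85.01 pos [ 0.4346 -0.2607  0.3155] F [-0.2  0.3 -1.6] ff 58.9 op 0.0116 t 4.0667
```

Call:
send_rows:
  deltas:
    - [[0, -0.02, -0.014, 0, -6], [0, -0.04, -0.028, 0, -12], [0, -0.062, -0.043, 0, -18], [0, -0.084, -0.058, 0, -24], [0, -0.106, -0.073, 0, -30], [0, -0.128, -0.089, 0, -36], [0, -0.15, -0.104, 0, -42], [0, -0.172, -0.119, 0, -48], [0, -0.194, -0.135, 0, -54], [0, -0.216, -0.15, 0, -60]]

```text
time: 4.9
tool_pos: [0.565, -0.0306, 0.311]
eef_rot: [[0.909, -0.418, -0.003], [-0.418, -0.909, -0.0], [-0.002, 0.001, -1.0]]
wrist_force: [0.6, -1.0, -2.2]
opening: 0.012
finger_force: 58.9
```

```bash
python3 -c "
from h import *
go(.6317,.0835,.31,22.4)"
```

```text
d [ 0.013  -0.1315  0.0008] twist -47.08 yaw now -24.68 pos [ 0.565  -0.0306  0.311 ] F [ 0.6 -1.  -2.2] ff 58.9 op 0.012 t 4.9
```

Call:
send_rows:
  deltas:
    - [[0, 0.002, -0.019, 0, -6], [0, 0.004, -0.038, 0, -12], [0, 0.006, -0.057, 0, -18], [0, 0.008, -0.076, 0, -24], [0, 0.01, -0.095, 0, -30], [0, 0.011, -0.11, 0, -36], [0, 0.012, -0.122, 0, -42], [0, 0.013, -0.131, 0, -47], [0, 0.013, -0.131, 0, -47], [0, 0.013, -0.131, 0, -47]]

```text
time: 5.73
tool_pos: [0.6317, 0.0813, 0.311]
eef_rot: [[0.928, 0.373, -0.003], [0.373, -0.928, -0.001], [-0.003, -0.0, -1.0]]
wrist_force: [0.3, -0.1, -1.2]
opening: 0.0118
finger_force: 58.9
```

```bash
python3 - <<'E'
from h import *
go(.6317,.0835,.31,22.4)
def rect(Q): 
    (c,s,a)=cv2.minAreaRect(Q[:,:2].astype(np.float32)*1000); return np.round(c,1),np.round(s,1),round(a,1)
C=[]
for n in('side','top'):
    p,d=cap(n); W=pts(n,d); np.save(n+'p2.npy',p);np.save(n+'d2.npy',d)
    m=ctrl.camera_model(n); K=np.array([[m['fx'],0,m['cx']],[0,m['fy'],m['cy']],[0,0,1.]]);R=np.array(m['rotation'])
    uv=cv2.projectPoints(np.array([[.632,.0835,.24]]),cv2.Rodrigues(R.T)[0],-R.T@np.array(m['origin']),K,np.array([m['k1'],0,0,0,0.]))[0].ravel().astype(int)
    u,v=uv; print(n,uv); h=35; C.append(cv2.resize(p[v-h:v+h,u-h:u+h],(400,400),interpolation=cv2.INTER_CUBIC))
save('c3.png',np.hstack(C))
E
```

```text
d [ 0.0008 -0.002   0.001 ] twist -0.52 yaw now 21.88 pos [0.6317 0.0813 0.311 ] F [ 0.3 -0.1 -1.2] ff 58.9 op 0.0118 t 5.7333
side [190 158]
top [232 141]
```

View pics/c3.png

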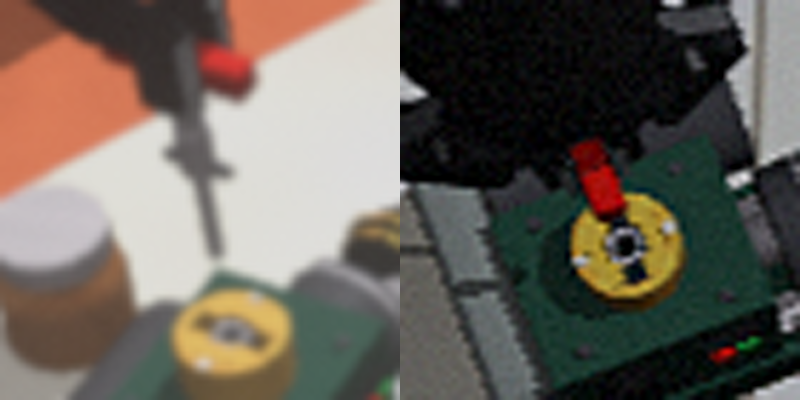

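Side crop: pin hangs upright with its nose tip at (215,250), above the bush centre at (232,332). Top crop: bar end at (600,180), bush centre (625,245), dots (582,261) and (668,228). Now measuring pin relative to bush within each camera.

```bash
cat >> h.py <<'E'
def ray(n,uv):
    m=ctrl.camera_model(n); K=np.array([[m['fx'],0,m['cx']],[0,m['fy'],m['cy']],[0,0,1.]])
    q=cv2.undistortPoints(np.array(uv,float).reshape(-1,1,2),K,np.array([m['k1'],0,0,0,0.])).reshape(-1,2)
    return np.array(m['origin']),np.c_[q,np.ones(len(q))]@np.array(m['rotation']).T
def onz(n,uv,z): o,r=ray(n,uv); return o+r*((z-o[2])/r[:,2])[:,None]
def proj(n,X):
    m=ctrl.camera_model(n); K=np.array([[m['fx'],0,m['cx']],[0,m['fy'],m['cy']],[0,0,1.]]);R=np.array(m['rotation'])
    return cv2.projectPoints(np.array(X,float).reshape(-1,1,3),cv2.Rodrigues(R.T)[0],-R.T@np.array(m['origin']),K,np.array([m['k1'],0,0,0,0.]))[0].reshape(-1,2)
def dots(n,p,c0=(.632,.0835)):
    g=p.min(2).astype(float); out=[]
    for s in(1,-1):
        a=np.radians(112.4); u,v=np.round(proj(n,[[c0[0]+s*.0175*np.cos(a),c0[1]+s*.0175*np.sin(a),.175]])[0]).astype(int)
        w=g[v-4:v+5,u-4:u+5]; w=np.clip(w-np.percentile(w,75),0,None); Y,X=np.mgrid[v-4:v+5,u-4:u+5]
        v,u=(w*Y).sum()/w.sum(),(w*X).sum()/w.sum(); out.append((u,v))
    D=onz(n,out,.175); e=D[0]-D[1]; return np.array(out),D.mean(0),np.hypot(*e[:2])*1000,np.degrees(np.arctan2(e[1],e[0]))-90
E
python3 - <<'E'
from h import *
o=ctrl.get_obs(); T=o['tool_pos']; R=o['eef_rot']
for n in('side','top'):
    p=np.load(n+'p2.npy'); p1=np.load(n+'p.npy')
    print(n,*dots(n,p)); print('  first',dots(n,p1)[1:])
p=np.load('sidep2.npy'); g=p.astype(float).mean(2)
Z=np.arange(.219,.25,.004); P=proj('side',[[T[0],T[1],z] for z in Z])
c=onz('side',[P[0]],Z[0])[0]
cam=np.array(ctrl.camera_model('side')['origin']); f=(T-cam)[:2]; f/=np.linalg.norm(f); l=np.array([-f[1],f[0]]) # left of view dir
for z,(u,v) in zip(Z,P):
    vi=int(round(v)); us=np.arange(int(u)-9,int(u)+10); r=g[vi,us]; w=np.clip(np.percentile(r,60)-r-8,0,None)
    uc=(w*us).sum()/w.sum(); oo,rr=ray('side',[[uc,vi]]); rr=rr[0]; t=((T[:2]-oo[:2])@f)/(rr[:2]@f); X=oo+rr*t
    print(round(uc-u,2),'lat mm',round(float((X[:2]-T[:2])@l*1000),2),'z',round(X[2],3))
print('lat dir l',l)
p=np.load('topp2.npy').astype(int); m=(p[...,0]>110)&(p[...,1]<60)&(p[...,2]<60); m[:90]=0; m[190:]=0; m[:,:190]=0; m[:,280:]=0
v,u=np.nonzero(m); Q=onz('top',np.c_[u,v],T[2]-.0026+.007); (cc,s,a)=cv2.minAreaRect((Q[:,:2]*1000).astype(np.float32)); print(len(u),cc,s,a)
b=(Q.mean(0)-T); print('bar mean in tool axes mm',R.T@b*1000)
E
```

```text
side [[191.08823529 184.78823529]
 [200.9263623  171.76877761]] [0.63571745 0.07782587 0.175     ] 44.560095804501785 24.402453344225734
  first (array([0.63577644, 0.077761  , 0.175     ]), np.float64(44.69023185528606), np.float64(24.4167390472539))
top [[229.34782609 150.87922705]
 [241.79314421 146.44917258]] [0.63254705 0.08335635 0.175     ] 31.20349779994727 21.241485319671696
  first (array([0.63262541, 0.08325107, 0.175     ]), np.float64(30.95471892442301), np.float64(21.05646641990718))
-1.47 lat mm 2.94 z 0.221
-1.37 lat mm 2.88 z 0.224
-1.4 lat mm 3.06 z 0.226
-1.53 lat mm 3.09 z 0.232
-1.43 lat mm 3.03 z 0.235
-1.63 lat mm 3.2 z 0.241
-1.59 lat mm 3.26 z 0.244
-1.5 lat mm 3.22 z 0.246
lat dir l [0.4805385  0.87697363]
46 (586.807861328125, 53.81308364868164) (84.81158447265625, 11.598639488220215) 35.35072326660156
bar mean in tool axes mm [-26.52657073   2.50088139  -4.36822517]
```

```bash
cat >> h.py <<'E'
def cen(g,u,v,h):
    for _ in range(4):
        a,b=int(round(u)),int(round(v)); w=g[b-h:b+h+1,a-h:a+h+1].astype(float); w=np.clip(w-.5*(w.max()+np.median(w)),0,None)
        Y,X=np.mgrid[b-h:b+h+1,a-h:a+h+1]; u,v=(w*X).sum()/w.sum(),(w*Y).sum()/w.sum()
    return u,v
def bushc(n,p,seeds):
    q=[cen(p[...,2],*s,2) for s in seeds]; D=onz(n,q,.175); e=D[0]-D[1]
    return np.round(q,2).tolist(),D.mean(0),np.hypot(*e[:2])*1000,np.degrees(np.arctan2(e[1],e[0]))-90
SEED={'side':[(190.9,186.5),(200,175)],'top':[(229,151.6),(244,146)]}
E
python3 - <<'E'
from h import *
o=ctrl.get_obs(); T=o['tool_pos']; R=o['eef_rot']
cam=np.array(ctrl.camera_model('side')['origin']); f=(T-cam)[:2]; f/=np.linalg.norm(f); l=np.array([-f[1],f[0]])
for n in('side','top'):
  for k in ('p','p2'):
    p=np.load(n+k+'.npy'); r=bushc(n,p,SEED[n]); print(n,r, 'rel T world mm',(r[1]-T)*1000,'lat',(r[1]-T)[:2]@l*1000)
p=np.load('topp2.npy').astype(int); m=(p[...,0]>90)&(p[...,1]<60)&(p[...,2]<60); m[:129]=0; m[146:]=0; m[:,:225]=0; m[:,:]&=np.arange(560)<240
v,u=np.nonzero(m); Q=onz('top',np.c_[u,v],T[2]-.0026+.007); print(np.c_[u,v].min(0),np.c_[u,v].max(0)); t=(Q-T)@R*1000; print(len(u),t.mean(0),t.min(0),t.max(0),np.degrees(np.arctan2(*np.linalg.svd(t[:,:2]-t[:,:2].mean(0))[2][0][::-1])))
E
```

```text
side ([[190.25, 186.0], [199.3, 174.57]], array([0.63242825, 0.08365256, 0.175     ]), np.float64(39.13272909280762), np.float64(23.130924338682036)) rel T world mm [   0.81598779    3.03556799 -137.33582016] lat 3.0542266369011464
side ([[190.26, 186.01], [199.32, 174.54]], array([0.63242716, 0.08360462, 0.175     ]), np.float64(39.24087387861399), np.float64(23.183692753047495)) rel T world mm [   0.81490142    2.9876338  -137.33582016] lat 3.011667574760002
top ([[228.2, 151.0], [243.52, 145.26]], array([0.63385651, 0.08271016, 0.175     ]), np.float64(38.63512000683577), np.float64(22.21393588411759)) rel T world mm [   2.24425184    2.09317049 -137.33582016] lat 2.914104732101634
top ([[228.18, 151.0], [243.53, 145.27]], array([0.63385053, 0.08271971, 0.175     ]), np.float64(38.7250426433187), np.float64(22.14388526339839)) rel T world mm [   2.23826974    2.10271897 -137.33582016] lat 2.919603867186979
[228 131] [236 142]
60 [-15.05516963   0.24962656  -4.38213268] [-28.01420238  -5.50280304  -4.40025104] [-0.04753564  6.06396243 -4.36606182] 175.51391759518813
```

Call:
send_rows:
  deltas:
    - [[0, -0.0005, -0.001, 0.007, -0.5], [0, -0.0005, -0.001, 0.014, -0.5], [0, -0.0005, -0.001, 0.021, -0.5], [0, -0.0005, -0.001, 0.021, -0.5], [0, -0.0005, -0.001, 0.021, -0.5]]

```text
time: 6.25
tool_pos: [0.6307, 0.0816, 0.2911]
eef_rot: [[0.924, 0.382, -0.001], [0.382, -0.924, -0.001], [-0.002, 0.0, -1.0]]
wrist_force: [0.3, 0.6, -1.7]
opening: 0.0121
finger_force: 58.9
```

```bash
python3 - <<'E'
from h import *
go(.6317,.0835,.31,22.6)
for n in('side','top'):
    P=[];
    for k in range(3):
        p,d=cap(n); P.append(p.astype(float))
    p=np.mean(P,0); np.save(n+'p3.npy',p); np.save(n+'d3.npy',d)
o=ctrl.get_obs();T=o['tool_pos'];R=o['eef_rot'];print(T)
p=np.load('sidep3.npy'); A=cv2.resize(p[130:200,160:230].astype(np.uint8),(560,560),interpolation=cv2.INTER_CUBIC)
X=np.array([[0,0,z] for z in(.0986,.0506)])  # nose tip and lugs, tool z from TCP
q=[]
for s in(0,4):
    uv=(proj('side',T+(X+[s*.001,0,0])@R.T)-[160,130]+.5)*8-.5
    for a in uv: cv2.circle(A,tuple(int(round(t)) for t in a),3,(0,255,0) if s==0 else (255,0,255),-1)
save('c4.png',A)
E
```

```text
d [ 0.0016 -0.0014 -0.0189] twist -0.12 yaw now 22.48 pos [0.6307 0.0816 0.2911] F [ 0.3  0.6 -1.7] ff 58.9 op 0.0121 t 6.25
[0.63116146 0.08188754 0.29237956]
```

View pics/c4.png

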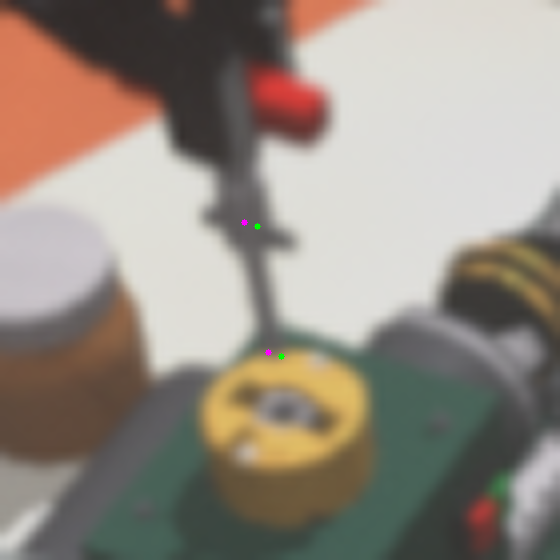

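Side crop: pin upright, nose axis at about (265,320), lugs (207,215) and (295,240), bush centre (283,407). Lateral alignment is within about 0.5 mm, with the pin roughly 3 mm along +x of the tool. I'll check the other direction from the top view bar edges.

```bash
python3 - <<'E'
from h import *
from scipy.optimize import least_squares
o=ctrl.get_obs();T=o['tool_pos'];R=o['eef_rot']
S=8
def fit(n,roi,zoff=.0026):
    p=np.load(n+'p3.npy'); u0,v0,u1,v1=roi; c=p[v0:v1,u0:u1]; red=np.clip((c[...,0]-c[...,1:].max(2)-25)/25,0,1)
    m=(red>.5).astype(np.uint8); k,lab,st,_=cv2.connectedComponentsWithStats(m); print(n,'comps',st[1:].tolist())
    i=1+np.argmax(st[1:,4]); M=cv2.dilate((lab==i).astype(np.uint8),np.ones((3,3)))*red
    def hull(s,y):
        B=np.array([[a*.03+s,b*.0065+y,zoff+c*.007] for a in(-1,1) for b in(-1,1) for c in(-1,1)])
        return cv2.convexHull(proj(n,T+B@R.T).astype(np.float32)-[u0,v0]).reshape(-1,2).astype(np.float32)
    ys,xs=np.nonzero(M>.5); 
    best=[]
    X,Y=None,None
    for s in np.arange(-2,7,.5):
        for y in np.arange(-3,3.1,.5):
            im=np.zeros(((v1-v0)*S,(u1-u0)*S),np.uint8); cv2.fillConvexPoly(im,np.round((hull(s/1e3,y/1e3)+.5)*S-.5).astype(np.int32),255)
            r=cv2.resize(im,(u1-u0,v1-v0),interpolation=cv2.INTER_AREA)/255.
            # only compare on side where not gripper: brightness outside gripper (dark) pixels ignored
            dark=(c.max(2)<55); e=(r-M)[~dark]; best.append(((e**2).sum(),s,y))
    best.sort(); print([tuple(np.round(b,2)) for b in best[:6]])
fit('side',(180,132,206,152)); fit('top',(218,122,244,152))
for n in('side','top'): 
    r=bushc(n,np.load(n+'p3.npy'),SEED[n]); print(n,'bush',r[1],r[3],'in tool mm',(r[1]-T)@R*1000)
E
```

```text
side comps [[16, 0, 6, 3, 14], [11, 6, 10, 9, 68]]Traceback (most recent call last):
  File "<stdin>", line 22, in <module>
  File "<stdin>", line 17, in fit
  File "<stdin>", line 11, in hull
cv2.error: OpenCV(4.12.0) /io/opencv/modules/imgproc/src/convhull.cpp:143: error: (-215:Assertion failed) total >= 0 && (depth == CV_32F || depth == CV_32S) in function 'convexHull'
```

```bash
python3 - <<'E'
from h import *
o=ctrl.get_obs();T=o['tool_pos'];R=o['eef_rot']
S=8
def fit(n,roi,zoff=.0026):
    p=np.load(n+'p3.npy'); u0,v0,u1,v1=roi; c=p[v0:v1,u0:u1]; red=np.clip((c[...,0]-c[...,1:].max(2)-25)/25,0,1)
    m=(red>.5).astype(np.uint8); k,lab,st,_=cv2.connectedComponentsWithStats(m); print(n,'comps',st[1:].tolist())
    i=1+np.argmax(st[1:,4]); M=cv2.dilate((lab==i).astype(np.uint8),np.ones((3,3)))*red
    def hull(s,y):
        B=np.array([[a*.03+s,b*.0065+y,zoff+c*.007] for a in(-1,1) for b in(-1,1) for c in(-1,1)])
        return cv2.convexHull((proj(n,T+B@R.T)-[u0,v0]).astype(np.float32)).reshape(-1,2)
    best=[]; dark=(c.max(2)<55)
    for s in np.arange(-2,7,.5):
        for y in np.arange(-3,3.1,.5):
            im=np.zeros(((v1-v0)*S,(u1-u0)*S),np.uint8); cv2.fillConvexPoly(im,np.round((hull(s/1e3,y/1e3)+.5)*S-.5).astype(np.int32),255)
            r=cv2.resize(im,(u1-u0,v1-v0),interpolation=cv2.INTER_AREA)/255.
            e=(r-M)[~dark]; best.append(((e**2).sum(),s,y))
    best.sort(); print([tuple(map(float,np.round(b,2))) for b in best[:6]])
fit('side',(180,132,206,152)); fit('top',(218,122,244,152))
for n in('side','top'): 
    r=bushc(n,np.load(n+'p3.npy'),SEED[n]); print(n,'bush',r[1],r[3],'in tool mm',(r[1]-T)@R*1000)
E
```

```text
side comps [[16, 0, 6, 3, 14], [11, 6, 10, 9, 68]]
[(67.64, 6.5, 3.0), (68.58, 6.0, 3.0), (68.93, 6.5, 2.5), (69.17, 6.5, 2.0), (69.47, 6.0, 2.5), (70.51, 6.0, 2.0)]
top comps [[10, 12, 9, 13, 74], [10, 22, 1, 1, 1], [24, 22, 1, 1, 1], [9, 24, 1, 1, 1]]
[(1.8, 6.0, 0.5), (1.83, 6.5, 0.5), (1.97, 6.0, 0.0), (2.05, 5.5, 0.5), (2.16, 5.5, 0.0), (2.34, 6.5, 0.0)]
side bush [0.6321768  0.08342309 0.175     ] 24.06312362371699 in tool mm [  1.46291653  -1.04742179 117.38020767]
top bush [0.63382174 0.08274683 0.175     ] 22.043910968769126 in tool mm [  2.72382225   0.20688042 117.38106736]
```

```bash
python3 - <<'E'
from h import *
o=ctrl.get_obs();T=o['tool_pos'];R=o['eef_rot']
S=8
def fit(n,roi,zoff,th):
    p=np.load(n+'p3.npy'); u0,v0,u1,v1=roi; c=p[v0:v1,u0:u1]; q=c[...,0]-c[...,1:].max(2)
    k,lab,st,_=cv2.connectedComponentsWithStats((q>th).astype(np.uint8))
    i=1+np.argmax(st[1:,4]); B0=(lab==i).astype(np.uint8); red=np.clip(q/np.percentile(q[B0>0],60),0,1); reg=cv2.dilate(B0,np.ones((5,5)))>0
    reg&=~((c.max(2)<60)&(q<th))
    if n=='side': reg&=~((q<th)&(np.arange(u1-u0)[None]<st[i,0]+3))
    M=red
    def hull(s,y):
        B=np.array([[a*.03+s,b*.0065+y,zoff+c*.007] for a in(-1,1) for b in(-1,1) for c in(-1,1)])
        return cv2.convexHull((proj(n,T+B@R.T)-[u0,v0]).astype(np.float32)).reshape(-1,2)
    best=[]
    for s in np.arange(-3,9,.5):
        for y in np.arange(-4,4.1,.5):
            im=np.zeros(((v1-v0)*S,(u1-u0)*S),np.uint8); cv2.fillConvexPoly(im,np.round((hull(s/1e3,y/1e3)+.5)*S-.5).astype(np.int32),255)
            r=cv2.resize(im,(u1-u0,v1-v0),interpolation=cv2.INTER_AREA)/255.
            e=(r-M)[reg]; best.append(((e**2).sum(),s,y))
    best.sort(); print(n,th,zoff,[tuple(map(float,np.round(b,2))) for b in best[:4]])
    return q
for z in(.001,.0026):
    q=fit('side',(180,132,206,152),z,40); q2=fit('top',(218,122,244,152),z,40)
print(q2[8:28,7:22].astype(int))
# nose profile side, relative to axis model
p=np.load('sidep3.npy').mean(2)
for z in(.2,.21,.22,.23):
    u,v=proj('side',[[T[0],T[1],z]])[0]; vi=int(round(v)); print(z,round(u,1),vi,int(u)-8,p[vi,int(u)-8:int(u)+9].astype(int))
E
```

```text
side 40 0.001 [(10.83, 6.5, -3.0), (10.95, 6.0, -3.0), (10.95, 6.5, -2.5), (10.96, 6.0, -3.5)]
top 40 0.001 [(6.47, 7.0, 0.5), (6.72, 7.5, 0.5), (6.97, 7.5, 1.0), (6.98, 7.0, 0.0)]
side 40 0.0026 [(10.89, 7.0, -1.5), (10.91, 8.0, -1.0), (10.93, 8.0, -1.5), (10.95, 7.0, -2.0)]
top 40 0.0026 [(6.49, 7.5, 0.5), (6.71, 8.0, 0.5), (6.97, 8.0, 1.0), (6.98, 7.5, 0.0)]
[[  1  -4  -5  -1  -1  -2  -2   0  -3  -1  -3  -1   0   2   0]
 [ -6  -1   0   2  -2  -1  -2  -1   0  -3  -4   1  -2  -1  -5]
 [ -2  -1   0  -3  -1  -7  -4  -6  -2  -3   1   0   0  -2  -1]
 [ -2   0  -3  -2  -3  -6  27  19  -1  -5  -3   0  -4   0   0]
 [  1   0  -5  -4  21  32  83  94  19  -7   0  -3  -3   1  -9]
 [  0  -4   1  86  99  97  92  84  39  -6  -5   0  -2  -3  -2]
 [ -2  -6   4  75  95  86  85  89  50  -2  -5  -1   0  -2  -5]
 [ -5  -2 -11  67  93  87  78  80  73  21 -15  -7  -4 -25 -32]
 [ -2   1  -4  10  76  81 139 163 163 108  12 -12  -8 -23 -33]
 [  0  -4  -6 -19 104 154 157 155 157 166  74 -27  -2 -21 -40]
 [  0   1  -4 -11  52 145 154 155 149 165  78  15  30  34  24]
 [  0  -4  -2 -10  -4 123 149 153 148 153 1
[... 179 characters left out ...]
 157 157 165 131  29  19  23]
 [-20 -20  19  33  25  16  32 122 140 118  78  56  32  21  23]
 [-17 -24  44  19  18  22  21  40  39  39  31  20 -16 -18  22]
 [-21 -15  36  25  22  22  20  19  13  -2  -6  -7  -6 -18   0]
 [-21  -5  29  27  31  34  26  23  -6 -12  -6  -5   0 -13   0]
 [-17 -12  28  31  33  35  27  19   3 -11  -9   0   0 -12 -24]]
0.2 194.3 172 186 [219 219 218 212 185 136 100  94  97  99 100 105 113 128 147 162 179]
0.21 193.7 169 185 [219 219 219 219 218 212 179 123 109 147 191 212 218 219 220 220 220]
0.22 193.1 165 185 [219 219 219 219 215 188 132 109 140 188 215 219 220 220 220 220 220]
0.23 192.4 162 184 [219 219 219 218 210 185 141 107 116 161 199 206 209 215 219 220 220]
```

Call:
send_rows:
  deltas:
    - [[0, -0.0003, -0.0003, 0.006, 0], [0, -0.0003, -0.0003, 0.012, 0], [0, -0.0003, -0.0003, 0.018, 0], [0, -0.0003, -0.0003, 0.023, 0], [0, -0.0003, -0.0003, 0.028, 0], [0, -0.0003, -0.0003, 0.033, 0], [0, -0.0003, -0.0003, 0.033, 0], [0, -0.0003, -0.0003, 0.033, 0]]

```text
time: 7.22
tool_pos: [0.6306, 0.0819, 0.2586]
eef_rot: [[0.924, 0.383, -0.001], [0.383, -0.924, -0.0], [-0.001, 0.0, -1.0]]
wrist_force: [-0.3, 0.3, -0.8]
opening: 0.0121
finger_force: 58.9
```

```bash
python3 - <<'E'
from h import *
go(.6317,.0835,.26,22.6); print(ctrl.get_obs()['ft_torque'])
A=[]
for n in('side','top'):
    P=[cap(n)[0].astype(float) for k in range(2)]; p=np.mean(P,0); np.save(n+'p4.npy',p)
    u,v=(190,160) if n=='side' else (234,146); A.append(cv2.resize(p[v-33:v+33,u-33:u+33].astype(np.uint8),(400,400),interpolation=cv2.INTER_CUBIC))
save('c5.png',np.hstack(A)); o=ctrl.get_obs(); print(o['tool_pos'],o['wrist_force'])
E
```

```text
d [ 0.0016 -0.001  -0.0014] twist -0.1 yaw now 22.5 pos [0.6306 0.0819 0.2586] F [-0.3  0.3 -0.8] ff 58.9 op 0.0121 t 7.2167
[0.00554719 0.01122923 0.00584526]
[0.630816   0.08201465 0.25954571] [-0.12871423 -0.9398948  -0.84106583]
```

View pics/c5.png

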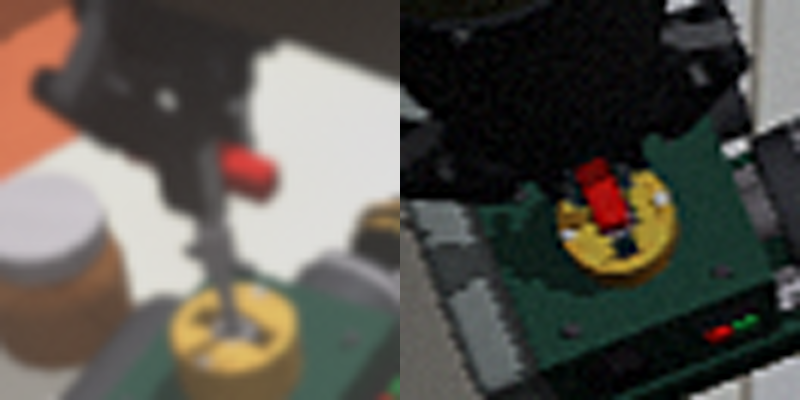

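Nose is inside the sleeve hole at side crop (228,330), no contact force. The bar lines up with the slots. Going down to just above the mouth, then in.

Call:
send_rows:
  deltas:
    - [[0, 0, 0, 0.006, 0], [0, 0, 0, 0.012, 0], [0, 0, 0, 0.018, 0], [0, 0, 0, 0.023, 0], [0, 0, 0, 0.026, 0], [0, 0, 0, 0.026, 0], [0, 0, 0, 0.026, 0]]

```text
time: 8.0
tool_pos: [0.6306, 0.0819, 0.2328]
eef_rot: [[0.924, 0.383, -0.0], [0.383, -0.924, -0.0], [-0.0, 0.0, -1.0]]
wrist_force: [0.4, -1.1, -0.5]
opening: 0.012
finger_force: 58.9
```

Call:
send_rows:
  deltas:
    - [[0, 0, 0, 0.001, 0], [0, 0, 0, 0.002, 0], [0, 0, 0, 0.003, 0], [0, 0, 0, 0.004, 0], [0, 0, 0, 0.004, 0]]

```text
time: 8.42
tool_pos: [0.6306, 0.0821, 0.2288]
eef_rot: [[0.924, 0.383, -0.0], [0.383, -0.924, -0.0], [-0.0, -0.0, -1.0]]
wrist_force: [0.4, 0.1, -1.6]
opening: 0.0118
finger_force: 58.9
```

Call:
send_rows:
  deltas:
    - [[0, 0, 0, 0.001, 0], [0, 0, 0, 0.002, 0], [0, 0, 0, 0.003, 0], [0, 0, 0, 0.004, 0], [0, 0, 0, 0.004, 0]]

```text
time: 8.83
tool_pos: [0.6308, 0.082, 0.2257]
eef_rot: [[0.924, 0.383, 0.001], [0.383, -0.924, -0.0], [0.001, 0.0, -1.0]]
wrist_force: [-0.3, 0.2, 2.4]
opening: 0.0118
finger_force: 59.5
```

Call:
send_rows:
  deltas:
    - [[0, 0, 0, 0.001, 0], [0, 0, 0, 0.002, 0], [0, 0, 0, 0.003, 0], [0, 0, 0, 0.003, 0]]

```text
time: 9.17
tool_pos: [0.6308, 0.082, 0.2223]
eef_rot: [[0.924, 0.383, 0.001], [0.383, -0.924, -0.0], [0.0, 0.0, -1.0]]
wrist_force: [-0.5, 0.0, 4.0]
opening: 0.0117
finger_force: 59.6
```

Call:
send_rows:
  deltas:
    - [[0, 0, 0, 0.0015, 0], [0, 0, 0, 0.003, 0], [0, 0, 0, 0.0045, 0], [0, 0, 0, 0.006, 0], [0, 0, 0, 0.006, 0]]

```text
time: 9.58
tool_pos: [0.6308, 0.082, 0.2165]
eef_rot: [[0.924, 0.383, 0.001], [0.383, -0.924, -0.0], [0.001, 0.0, -1.0]]
wrist_force: [-1.5, 0.0, 7.3]
opening: 0.0123
finger_force: 60.1
```

Call:
send_rows:
  deltas:
    - [[0, 0, 0, 0.0015, 0], [0, 0, 0, 0.003, 0], [0, 0, 0, 0.0045, 0], [0, 0, 0, 0.006, 0], [0, 0, 0, 0.006, 0], [0, 0, 0, 0.006, 0]]

```text
time: 10.08
tool_pos: [0.6309, 0.0819, 0.2115]
eef_rot: [[0.924, 0.383, 0.002], [0.383, -0.924, -0.0], [0.002, 0.001, -1.0]]
wrist_force: [-2.9, -0.2, 9.8]
opening: 0.012
finger_force: 60.4
```

Call:
send_rows:
  deltas:
    - [[0, 0, 0, 0.0008, 0], [0, 0, 0, 0.0008, 0], [0, 0.0, -0.0002, 0.0008, 5], [0, 0.0, -0.0004, 0.0008, 10], [0, 0.0001, -0.0006, 0.0008, 15], [0, 0.0002, -0.0009, 0.0008, 20], [0, 0.0002, -0.0011, 0.0008, 25], [0, 0.0003, -0.0013, 0.0008, 30], [0, 0.0003, -0.0013, 0.0008, 30]]

```text
time: 10.83
tool_pos: [0.6314, 0.0833, 0.2113]
eef_rot: [[0.991, -0.135, 0.004], [-0.135, -0.991, 0.0], [0.004, -0.001, -1.0]]
wrist_force: [0.0, 0.6, 9.5]
opening: 0.0117
finger_force: 60.4
```

```bash
python3 - <<'E'
from h import *
go(.6309,.0819,.2107,22.6-30); o=ctrl.get_obs(); print(o['wrist_force'],o['ft_torque'], 'F in tool',o['wrist_force']@o['eef_rot'])
E
```

```text
d [-0.0003  0.0015  0.0006] twist -0.35 yaw now -7.75 pos [0.6314 0.0833 0.2113] F [0.  0.6 9.5] ff 60.4 op 0.0117 t 10.8333
[0.02079267 0.56292835 9.49898013] [0.13672563 0.12709229 0.00649752] F in tool [-0.01672498 -0.56894137 -9.49862991]
```

Call:
send_rows:
  deltas:
    - [[0, 0.0, -0.0002, 0.0004, 5], [0, 0.0, -0.0004, 0.0004, 10], [0, 0.0001, -0.0006, 0.0004, 15], [0, 0.0002, -0.0009, 0.0004, 20], [0, 0.0002, -0.0011, 0.0004, 25], [0, 0.0003, -0.0013, 0.0004, 30], [0, 0.0003, -0.0013, 0.0004, 30]]

```text
time: 11.42
tool_pos: [0.632, 0.0844, 0.211]
eef_rot: [[0.791, -0.612, 0.004], [-0.612, -0.791, 0.0], [0.003, -0.003, -1.0]]
wrist_force: [-0.1, -1.0, 8.9]
opening: 0.0118
finger_force: 60.4
```

```bash
python3 - <<'E'
from h import *
go(.6309,.0819,.2107,22.6-60); o=ctrl.get_obs(); print(o['ft_torque'], 'F in tool',o['wrist_force']@o['eef_rot'])
E
```

```text
d [0.0007 0.0027 0.0003] twist -0.36 yaw now -37.76 pos [0.632  0.0844 0.211 ] F [-0.1 -1.   8.9] ff 60.4 op 0.0118 t 11.4167
[ 0.01113605  0.02679806 -0.00140794] F in tool [ 0.54546309  0.83186855 -8.94997651]
```

Call:
send_rows:
  deltas:
    - [[0, 0.0, -0.0002, 0.0002, 5], [0, 0.0, -0.0004, 0.0002, 10], [0, 0.0001, -0.0006, 0.0002, 15], [0, 0.0002, -0.0009, 0.0002, 20], [0, 0.0002, -0.0011, 0.0002, 25], [0, 0.0003, -0.0013, 0.0002, 30], [0, 0.0003, -0.0013, 0.0002, 30]]

```text
time: 12.0
tool_pos: [0.6331, 0.0852, 0.2109]
eef_rot: [[0.378, -0.926, 0.005], [-0.926, -0.378, -0.0], [0.002, -0.004, -1.0]]
wrist_force: [0.0, 0.5, 10.7]
opening: 0.0121
finger_force: 60.4
```

```bash
python3 - <<'E'
from h import *
go(.6309,.0819,.2107,22.6-90); o=ctrl.get_obs(); print(o['ft_torque'], 'F in tool',o['wrist_force']@o['eef_rot'])
E
```

```text
d [0.0022 0.0033 0.0002] twist -0.37 yaw now -67.77 pos [0.6331 0.0852 0.2109] F [ 0.   0.5 10.7] ff 60.4 op 0.0121 t 12.0
[-0.10152964 -0.02785764 -0.018632  ] F in tool [ -0.43661447  -0.24275941 -10.70676022]
```

Call:
send_rows:
  deltas:
    - [[0, 0, 0, -0.001, 0], [0, 0, 0, -0.002, 0], [0, 0, 0, -0.003, 0], [0, 0, 0, -0.004, 0], [0, 0, 0, -0.0047, 0], [0, 0, 0, -0.0047, 0], [0, 0, 0, -0.0047, 0]]

```text
time: 12.58
tool_pos: [0.633, 0.0852, 0.2151]
eef_rot: [[0.383, -0.924, 0.004], [-0.924, -0.383, -0.0], [0.002, -0.004, -1.0]]
wrist_force: [1.4, -0.0, 7.2]
opening: 0.012
finger_force: 60.2
```

```bash
python3 - <<'E'
from h import *
go(.6309,.0819,.2107,22.6-90); o=ctrl.get_obs(); print(o['ft_torque'], 'F in tool',o['wrist_force']@o['eef_rot'])
A=[]
for n in('side','top'):
    P=[cap(n)[0].astype(float) for k in range(2)]; p=np.mean(P,0); np.save(n+'p5.npy',p)
    u,v=(190,165) if n=='side' else (234,146); A.append(cv2.resize(p[v-33:v+33,u-33:u+33].astype(np.uint8),(400,400),interpolation=cv2.INTER_CUBIC))
save('c6.png',np.hstack(A)); go(.6309,.0819,.2107,22.6-90)
E
```

```text
d [0.0022 0.0033 0.0044] twist -0.11 yaw now -67.51 pos [0.633  0.0852 0.2151] F [ 1.4 -0.   7.2] ff 60.2 op 0.012 t 12.5833
[-0.16270717 -0.39057513 -0.0080817 ] F in tool [ 0.59519921 -1.32464914 -7.22645155]
d [0.0022 0.0033 0.0043] twist -0.11 yaw now -67.51 pos [0.6331 0.0852 0.215 ] F [ 1.4 -0.7  7.7] ff 60.2 op 0.0118 t 12.7833
```

View pics/c6.png

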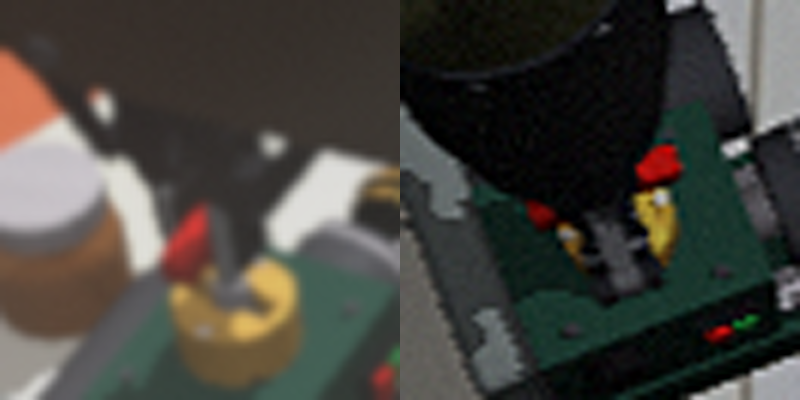

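Call:
send_rows:
  deltas:
    - [[0, 0, 0, -0.0003, 0], [0, 0, 0, -0.0006, 0], [0, 0, 0, -0.0006, 0], [0, 0, 0, -0.0006, 0], [0, 0, 0, -0.0006, 0]]

```text
time: 13.2
tool_pos: [0.6331, 0.0852, 0.2156]
eef_rot: [[0.383, -0.924, 0.004], [-0.924, -0.383, 0.0], [0.002, -0.004, -1.0]]
wrist_force: [1.1, -1.1, 7.3]
opening: 0.0118
finger_force: 60.1
```

```bash
python3 - <<'E'
from h import *
go(.6309,.0819,.2107,22.6-90); o=ctrl.get_obs(); print(o['ft_torque'], np.abs(o['qd']).max())
E
```

```text
d [0.0022 0.0033 0.0049] twist -0.11 yaw now -67.51 pos [0.6331 0.0852 0.2156] F [ 1.1 -1.1  7.3] ff 60.1 op 0.0118 t 13.2
[-0.19669774 -0.44728949  0.00834501] 0.002899504520947443
```

```bash
python3 -c "
from rig import ctrl
print(ctrl.job_done())"
```

```text
the job is handed in; nothing more can be done
None
```

The pin is in the bush with its lugs turned a quarter turn clockwise and raised into the notches, the gripper is still holding its handle, and the job is handed in. The verdict was not shown. By the arm's height and the spring force, the lugs sit about 9 to 10 mm under the mouth.

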